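Gauge the gap under a splash screen

ROBOT

A 6-joint arm with a two-finger parallel gripper is mounted at the origin on a cart in front of the work surface, level with it; the furniture and walls round the work are solid. World frame = base frame: x ahead of the robot, y to its left, z up, the work surface at z = 0. Lengths are in m, angles in rad, forces in N, time in s.
With the tool pointing down it reaches from about 0.375 to 0.9 m from the base axis. Payload 3.1 kg.
Tool frame: the origin (TCP) lies at the very end of the fingers, on their centre line; the grasp point (between the pads) lies 19 mm behind it; z points along the fingers, y is the line along which they close (so a half turn about z gives the same grasp; the last joint's range is limited). The gripper opens to 87 mm and grips with 3 to 60 N. Pads are 19 mm wide; open, the fingers measure 117 mm over their backs; the gripper's body (75 mm by 190 mm) begins 51 mm behind the grasp point.
Start: joints at [1.026, 0.527, 1.433, -0, 1.181, -0.178], TCP at [0.224, 0.583, 0.223] pointing down, gripper open.
Joint ranges: [-3.08, 3.08], [-0.75, 2.2], [0.22, 2.44], [-1.43, 4.57], [0, 2.65], [-2.85, 2.85]. Speed limits (rad/s): [2.79, 2.79, 3.14, 3.14, 3.14, 3.14].

INTERFACE

Orientations are given as a unit quaternion [x, y, z, w].
In Python, from rig import robot gives the robot as it stands. The module is installed in compiled form; this text tells all that it offers.
- The arm moves only by the tool servo_tool, never from a script. Its argument "rows" is one flat list of numbers, 5 for each row, row after row: the closure, from -1 (fully open) to 1 (shut), so that 0 is half open, then the shift along the tool's x, y, z in m, then the turn about the tool's z in degrees. A call has 1 to 5 rows; each row shifts and turns the commanded pose from where the row before left it, along the tool's axes as they then stand; what a row does not reach is not made up. A row lasts 1/12 s, in which the tool goes at most 41.7 mm and 7.16 degrees, less where a joint would pass 70% of its speed; a pose out of reach is approached as far as the arm can. A call with a gripper value outside its range is refused whole. The fingers move at their own pace and stop on an object; "newtons" is the grip in N (left out, the last holds). Time passes only in rows, so rows that do not move let the fingers close. It gives the time, the measured TCP pose, the force, the opening and the grip force at its end, in the units of the state.
- robot.get_obs(): the state, without advancing time (a new reading comes with each control period).
- robot.camera(name): name is "scene" or "side" or "wrist"; returns a dict with "pixels" (420x560x3 uint8, red, green, blue), "intrinsics" (3x3 intrinsics, pixels), "rvec" (rotation vector, rad) and "tvec" (3), from world to camera coordinates, as OpenCV has them; the wrist camera has in their place "mount" (4x4, takes a point from camera to tool coordinates, whose origin is the TCP and whose axes are the flange's). Camera axes: x right, y down, z forward; pixel columns grow to the right and rows downward; lengths in m; the calibration is good to about 2 mm. A picture is of the moment at which its call begins: read the wrist's pose just before it. There is no depth.
- robot.hand_in(): hands the job in; it is judged then, once.
Trained networks look in a picture, given as the dict that the camera call returned (one of the last four; its "shot" number tells which), for a name from the list of things; names that differ only in an ending like _2 or _b are one class to them, and where a whole thing is asked for, a point or a joint stands for the part that bears it (a point fixed in the world has none). Each returns a list of dicts, best first, with "score" (0 to 1); they miss things now and then, are a little off and sometimes report something else, mostly with a low value. They report only what shows in the picture. A call takes as long as a camera call.
- robot.spot_in(picture, query): "at" ([x, y, z] in m, in world coordinates, good to about 4 mm: the middle of the surface that is visible of it).
- robot.outline_of(picture, query): "region" (420x560 bool, what is visible of it).
- robot.place_of(picture, query): "at" ([x, y, z] in m, in world coordinates, good to about 4 mm: a listed point, or the origin of a listed thing).
The state is a dict: "time": time; "q": joint angles; "joint_velocities": joint speeds; "joint_torque": joint torques, N m; "position": TCP position; "tool_rot": TCP orientation; "ft_force": force on the tool from outside, world axes, zero at the start; "moment": the same for the moment, N m; "grip_width": finger opening in m; "grip_force": force on a finger pad.
Only numpy, scipy, OpenCV 4.12 (cv2) and the standard library are available. Lean on these libraries where they do the work, as an engineer would, in place of code of your own. Each camera call takes 0.05 s, during which the arm holds its last target. There are 200 camera calls.

TASK

Find the gap under the splash screen's board with the three gauge leaves: slide them, tip first and flat on the bench, squarely under the board in turn, the thinnest first, then the next thicker, until one is stopped by the board; press that one gently against the board to be sure, never force it, and once one is stopped try no thicker one. A leaf goes in when its tip comes out behind the board. Finish with only the thickest leaf that goes in left under the board, its tip showing behind it, and the other two lying flat on the bench in front, clear of the board; leave the other things alone.

Things in the scene. Friction and masses are not known exactly. Their poses are not given: they have to be found in the camera images.
- screen: splash screen fixed to the bench: rigid upright board, 250 wide, 20 mm thick, 75 mm high, between two posts 86 mm high (feet at y = -120 and +120 mm). Origin: on the bench (here at z = -4 mm) under the middle of the board's front face; +x through the board, away from the robot (leaves slide in along +x); y along the board. The level gap under it is unknown, 8 to 14.5 mm; clamps hold the board firmly
- board_top (a point): a mark on the top edge of the board, at the middle of its width, 10 mm behind the front face; it goes up and down with the board's setting (its height over the lower edge is not known, so it does not tell the gap)
- leaf_thin: thinnest gauge leaf: loose flat aluminium bar 140x36x6 mm with a black upright grip fin (34 long, 14 wide, 40 mm high) on top, lengthwise, near its rear end. Origin: centre of the underside; +x along the bar to the plain front end (tip), which goes under the board first; z up. Tip 70 mm ahead of the origin, fin centred 25 mm behind it; fin top at 46 mm
- leaf_thin_tip (a point): middle of the lower front edge (tip) of the thinnest leaf, at bench height when it lies flat
- leaf_thin_grip (a point): centre of the thinnest leaf's grip fin, 25 mm over the bar's top face; take it across its 14 mm width (along the leaf's y)
- leaf_middle: middle gauge leaf: loose flat aluminium bar 140x36x11 mm with a black upright grip fin (34 long, 14 wide, 40 mm high) on top, lengthwise, near its rear end. Origin: centre of the underside; +x along the bar to the plain front end (tip), which goes under the board first; z up. Tip 70 mm ahead of the origin, fin centred 25 mm behind it; fin top at 51 mm
- leaf_middle_tip (a point): middle of the lower front edge (tip) of the middle leaf, at bench height when it lies flat
- leaf_middle_grip (a point): centre of the middle leaf's grip fin, 25 mm over the bar's top face; take it across its 14 mm width (along the leaf's y)
- leaf_thick: thickest gauge leaf: loose flat aluminium bar 140x36x16 mm with a black upright grip fin (34 long, 14 wide, 40 mm high) on top, lengthwise, near its rear end. Origin: centre of the underside; +x along the bar to the plain front end (tip), which goes under the board first; z up. Tip 70 mm ahead of the origin, fin centred 25 mm behind it; fin top at 56 mm
- leaf_thick_tip (a point): middle of the lower front edge (tip) of the thickest leaf, at bench height when it lies flat
- leaf_thick_grip (a point): centre of the thickest leaf's grip fin, 25 mm over the bar's top face; take it across its 14 mm width (along the leaf's y)
- calliper: bystander: steel sliding calliper, 140x48x6 mm, flat on the bench; origin at the centre of its underside
- chuck_key: bystander: steel T-shaped chuck key, 70x50x17 mm; origin at the centre of its underside
- pencil: bystander: red pencil, 155x8x8 mm, behind the screen; origin at the centre of its underside
- cast_lower: bystander: green stone cast of a lower jaw, 65x72x32 mm, in front of a fixed white powder tub (210 across, 196 mm high, about x = 0.67, y = -0.02 m: mind it when swinging over); origin at the centre of its underside
- pumice_dish: bystander: round steel dish, 72x72x24 mm; origin at the centre of its underside

How it is judged:
By the outcome, as a careful person would: the job done as asked, in the order asked, and still so for the second after the job is handed in, with the robot touching nothing.
It also fails if it takes over 67 s, if anything falls off the work surface, if the arm or the gripper's body presses on something with over 40 N, if the wrist force passes 120 N, or if a joint passes its speed limit or range.

## Working session

There is one attempt and no reset: what is moved stays moved. The work goes in short steps, Python scripts to look and compute and a tool call to move; the robot and the scene stay as the last step left them, time stands still between calls to the robot, and variables do not carry over. Pictures are saved under pics/ and viewed, at most 10 in all, crops included, and the job is handed in when it is done.

Besides the shell and the picture viewer there is one more tool, called after "Emit:" as name(argument=value, ...) on one line, values as JSON. servo_tool: Moves the arm, as the interface text tells. Its arguments: {"type":"object","properties":{"rows":{"type":"array","items":{"type":"number"}},"newtons":{"type":"number"}},"required":["rows"]}

```bash
mkdir -p pics; cat > h.py <<'E'
from rig import robot
import numpy as np, cv2
from scipy.spatial.transform import Rotation as R
def save(p,n): cv2.imwrite('pics/'+n+'.png',cv2.cvtColor(p['pixels'],cv2.COLOR_RGB2BGR))
def show(p,names):
    for n in names:
        r=robot.place_of(p,n)[:2]
        print(n,[(np.round(x['at'],4).tolist(),round(x['score'],2)) for x in r])
E
python3 - <<'E'
from h import *
o=robot.get_obs();print(o['time'],o['position'],o['tool_rot'],o['grip_width'],o['ft_force'])
N=['screen','board_top']+[f'leaf_{a}{b}' for a in('thin','middle','thick') for b in('','_tip','_grip')]
for c in('scene','side'):
    p=robot.camera(c);save(p,c+'0');print(c);show(p,N+(['calliper','chuck_key','pencil','cast_lower','pumice_dish'] if c=='scene' else []))
    print(-R.from_rotvec(p['rvec']).as_matrix().T@p['tvec'])
E
```

```text
0.0 [0.22375414 0.58280007 0.22157563] [ 1.82401176e-01  9.83223610e-01 -9.99425765e-04 -3.79379263e-04] 0.0873065655931946 [-0.25543609 -0.82436426  0.48757137]
scene
screen [([0.6088, 0.3145, -0.0047], 0.62), ([0.6238, 0.3167, 0.0736], 0.47)]
board_top [([0.6228, 0.3178, 0.076], 0.8)]
leaf_thin [([0.4931, 0.3656, -0.0053], 0.7)]
leaf_thin_tip [([0.5609, 0.3915, -0.0044], 0.64)]
leaf_thin_grip [([0.4671, 0.3578, 0.0289], 0.93)]
leaf_middle [([0.5112, 0.2091, -0.0008], 0.86), ([0.5122, 0.2881, -0.0049], 0.32)]
leaf_middle_tip [([0.5874, 0.229, -0.0038], 0.64)]
leaf_middle_grip [([0.494, 0.1985, 0.0298], 0.61)]
leaf_thick [([0.5094, 0.2913, -0.0054], 0.79), ([0.4924, 0.3666, -0.0038], 0.63)]
leaf_thick_tip [([0.582, 0.3114, -0.0018], 0.93)]
leaf_thick_grip [([0.4856, 0.288, 0.0399], 0.77)]
calliper [([0.3599, 0.2557, -0.0046], 0.6)]
chuck_key [([0.4819, 0.0624, 0.0022], 0.75)]
pencil [([0.695, 0.33, -0.0061], 0.46)]
cast_lower [([0.4884, -0.045, 0.0032], 0.98), ([0.4893, 0.1979, 0.0289], 0.63)]
pumice_dish [([0.4909, -0.1488, -0.001], 0.96)]
[ 0.13367692 -0.2737999   0.72468402]
side
screen [([0.6079, 0.3184, -0.0037], 0.94)]
board_top [([0.6198, 0.3168, 0.0733], 0.65)]
leaf_thin []
leaf_thin_tip [([0.5578, 0.3858, -0.0045], 0.89)]
leaf_thin_grip [([0.467, 0.3612, 0.0289], 0.8)]
leaf_middle [([0.5176, 0.2071, 0.0018], 0.65)]
leaf_middle_tip [([0.5825, 0.2291, -0.0073], 0.69)]
leaf_middle_grip [([0.4893, 0.1966, 0.0359], 0.69), ([0.5749, 0.3097, 0.0002], 0.35)]
leaf_thick [([0.5096, 0.2957, -0.0024], 0.65)]
leaf_thick_tip [([0.5751, 0.3107, -0.0016], 0.72)]
leaf_thick_grip [([0.4896, 0.2846, 0.0385], 0.57)]
[0.23470264 1.06627257 0.72653832]
```

View pics/scene0.png

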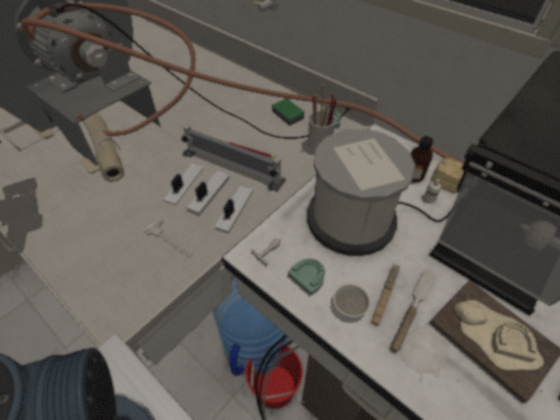

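View pics/side0.png

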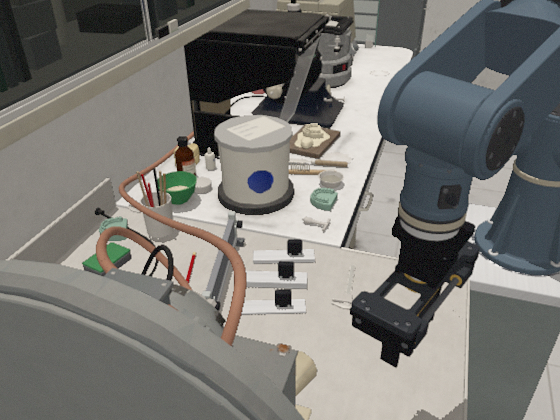

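The scene view shows the three leaves in front of the screen at px (183,183), (208,190) and (234,208), with the board running from (185,135) to (278,180). The side view shows the same layout, with the leaves lying clear of the board. I'll move over them for a wrist view.

Emit:
servo_tool(rows=[-1,-0.033,-0.0176,-0.008,0,-1,-0.033,-0.0176,-0.008,0,-1,-0.033,-0.0176,-0.008,0,-1,-0.033,-0.0176,-0.008,0,-1,-0.033,-0.0176,-0.008,0])

```text
time: 1.87
position: [0.3473, 0.4408, 0.263]
tool_rot: [0.182, 0.983, 0.0, 0.0]
ft_force: [0.4, 0.3, -0.5]
grip_width: 0.0871
grip_force: 0.0
```

Emit:
servo_tool(rows=[-1,-0.033,-0.0176,-0.008,0,-1,-0.033,-0.0176,-0.008,0,-1,-0.033,-0.0176,-0.008,0,-1,-0.033,-0.0176,-0.008,0,-1,-0.033,-0.0176,-0.008,0])

```text
time: 2.28
position: [0.4699, 0.2992, 0.3031]
tool_rot: [0.182, 0.983, 0.0, 0.0]
ft_force: [0.6, 0.9, 0.3]
grip_width: 0.087
grip_force: 0.0
```

Emit:
servo_tool(rows=[-1,0,0,0,-7,-1,0,0,0,-7,-1,0,0,0,-7,-1,0,0,0,-7,-1,0,0,0,-7])

```text
time: 2.7
position: [0.4692, 0.3005, 0.3026]
tool_rot: [-0.124, 0.992, 0.0, 0.0]
ft_force: [0.1, 0.1, -1.2]
grip_width: 0.0871
grip_force: 0.0
```

```bash
cat >> h.py <<'E'
def wcam(p,o):
    "camera->world 4x4"
    T=np.eye(4);T[:3,:3]=R.from_quat(o['tool_rot']).as_matrix();T[:3,3]=o['position'];return T@np.array(p['mount'])
def wshot():
    o=robot.get_obs();p=robot.camera('wrist');return p,wcam(p,o),o
def back(px,K,T,z):
    "pixels -> world points at height z"
    px=np.atleast_2d(np.array(px,float));d=np.c_[(px-K[:2,2])/[K[0,0],K[1,1]],np.ones(len(px))]@T[:3,:3].T
    return T[:3,3]+d*((z-T[2,3])/d[:,2])[:,None]
def hd(o):
    y=R.from_quat(o['tool_rot']).as_matrix()[:,1];return np.degrees(np.arctan2(y[1],y[0]))
def to(x,y,z,o=None,head=None):
    "shift in tool axes to world TCP target; turn to y-heading"
    o=o or robot.get_obs();M=R.from_quat(o['tool_rot']).as_matrix()
    d=M.T@(np.array([x,y,z])-o['position']);print('tool shift',np.round(d,4),'len',round(np.linalg.norm(d),4),'heading',round(hd(o),2), 'turn' ,None if head is None else round(hd(o)-head,2))
E
python3 - <<'E'
from h import *
p,T,o=wshot();save(p,'w1');print(o['time'],o['position'],hd(o),o['q']);print(np.round(T,3),p['intrinsics'])
show(p,['screen','board_top']+[f'leaf_{a}{b}' for a in('thin','middle','thick') for b in('','_tip','_grip')])
E
```

```text
2.7 [0.46915408 0.30050698 0.3025924 ] 104.2962702374989 [ 3.69085361e-01  3.49687581e-01  1.50300831e+00  5.77145356e-05
  1.28882538e+00 -1.45124401e+00]
[[-0.247  0.94   0.237  0.405]
 [ 0.969  0.239  0.061  0.284]
 [ 0.     0.244 -0.97   0.465]
 [ 0.     0.     0.     1.   ]] [[326.97553674   0.         279.50937001]
 [  0.         326.97553674 206.48240371]
 [  0.           0.           1.        ]]
screen []
board_top [([0.6212, 0.3184, 0.0742], 0.64)]
leaf_thin [([0.4937, 0.3663, -0.0041], 0.64)]
leaf_thin_tip [([0.5582, 0.3921, -0.0059], 0.9), ([0.4921, 0.367, -0.0017], 0.56)]
leaf_thin_grip [([0.4689, 0.3623, 0.0279], 0.92), ([0.5778, 0.3083, -0.0008], 0.33)]
leaf_middle [([0.5183, 0.208, -0.0048], 0.85)]
leaf_middle_tip [([0.5825, 0.2282, 0.0021], 0.59), ([0.5595, 0.3897, -0.0068], 0.22)]
leaf_middle_grip [([0.496, 0.2004, 0.0319], 0.59)]
leaf_thick [([0.5093, 0.2938, -0.0063], 0.94), ([0.493, -0.0427, -0.0006], 0.35)]
leaf_thick_tip [([0.5768, 0.3067, -0.003], 0.63), ([0.4684, 0.36, 0.0288], 0.45)]
leaf_thick_grip [([0.4854, 0.2833, 0.0367], 0.89)]
```

View pics/w1.png

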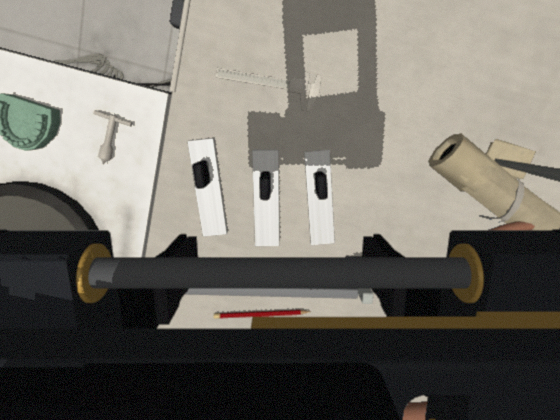

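The wrist view shows all three leaves, tips down, at px (207,187), (266,205) and (320,205). The gripper hides the board, so I'll shift forward to see it.

Emit:
servo_tool(rows=[-1,-0.034,0,0,0,-1,-0.034,0,0,0,-1,-0.034,0,0,0,-1,0,0,0,0])

```text
time: 3.63
position: [0.5741, 0.3261, 0.3017]
tool_rot: [-0.121, 0.993, 0.0, 0.003]
ft_force: [-0.6, 0.7, 1.0]
grip_width: 0.0869
grip_force: 0.0
```

```bash
python3 - <<'E'
from h import *
p,T,o=wshot();save(p,'w2');print(o['time'],o['position'],hd(o));np.savez('w2.npz',T=T,K=p['intrinsics'])
show(p,['screen','board_top']+[f'leaf_{a}{b}' for a in('thin','middle','thick') for b in('_tip','_grip')])
for n in ['screen','pencil']:
  for r in robot.outline_of(p,n)[:1]:
    m=r['region'];c=max(cv2.findContours(m.astype('uint8'),0,2)[0],key=cv2.contourArea);print(n,r['score'],cv2.minAreaRect(c),cv2.boxPoints(cv2.minAreaRect(c)).tolist())
E
```

```text
3.6333 [0.57414784 0.32613988 0.30165194] 103.87785239101892
screen [([0.6117, 0.3127, -0.0008], 0.63)]
board_top [([0.6205, 0.3186, 0.0744], 0.88)]
leaf_thin_tip [([0.5599, 0.3908, -0.0059], 0.68)]
leaf_thin_grip [([0.4693, 0.3635, 0.0254], 0.8)]
leaf_middle_tip [([0.583, 0.2294, 0.0003], 0.55)]
leaf_middle_grip [([0.4953, 0.1971, 0.034], 0.94)]
leaf_thick_tip [([0.577, 0.304, -0.0001], 0.67)]
leaf_thick_grip [([0.4842, 0.284, 0.0361], 0.89), ([0.495, 0.3695, -0.0005], 0.45)]
screen 0.63 ((263.7486877441406, 201.65896606445312), (233.16322326660156, 37.74969482421875), 1.2562850713729858) [[146.78128051757812, 217.97328186035156], [147.60891723632812, 180.23265075683594], [380.7160949707031, 185.3446502685547], [379.8884582519531, 223.0852813720703]]
pencil 0.85 ((260.98187255859375, 249.16171264648438), (5.599114418029785, 100.23127746582031), 86.93350982666016) [[210.78822326660156, 249.04708862304688], [310.8760070800781, 243.68524169921875], [311.175537109375, 249.27633666992188], [211.08773803710938, 254.63818359375]]
```

View pics/w2.png

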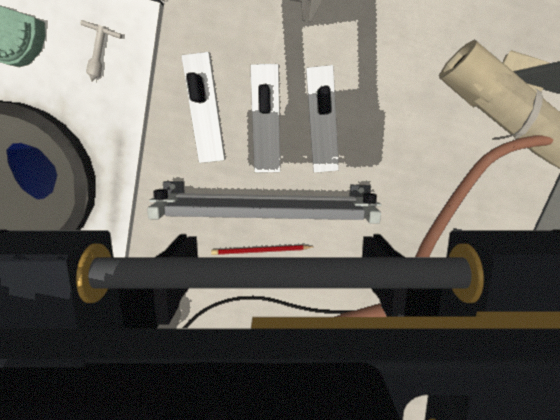

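```bash
python3 - <<'E'
import cv2
i=cv2.imread('pics/w2.png')[45:230,140:400];cv2.imwrite('pics/w2c.png',cv2.resize(i,None,fx=3,fy=3,interpolation=cv2.INTER_CUBIC))
E
```

```text
(no output)
```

View pics/w2c.png

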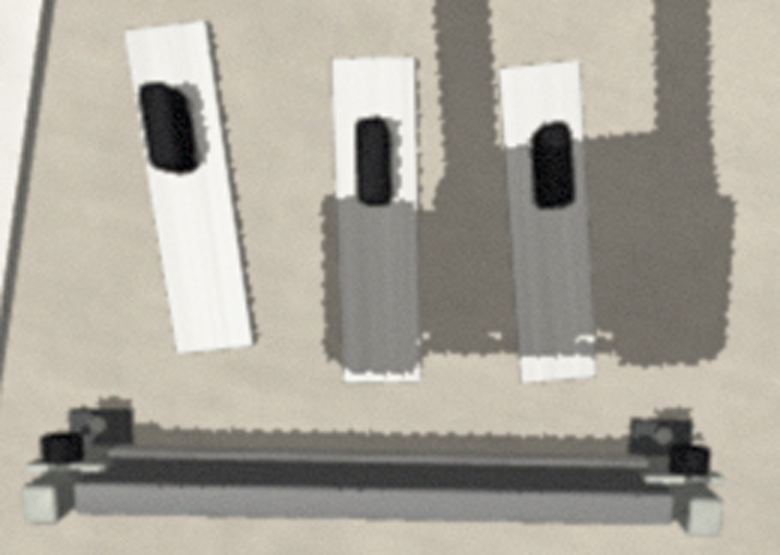

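The crop shows the board's top face between its front edge, (75,483) to (672,492), and its rear edge, (75,514) to (672,522). The post tops are at (43,502) and (705,516), and the leaf outlines are sharp. I'll back-project these corners.

```bash
python3 - <<'E'
from h import *
d=np.load('w2.npz');K,T=d['K'],d['T']
b=lambda pts,z:back(np.array(pts)/3+[140,45],K,T,z)
ang=lambda v:round(np.degrees(np.arctan2(v[1],v[0])),2)
for z,l,r,n in((.074,(75,483),(672,492),'front'),(.074,(75,514),(672,522),'rear'),(.082,(43,502),(705,516),'posts')):
    P=b([l,r],z);v=P[1]-P[0];print(n,P.round(4).tolist(),'len',np.linalg.norm(v).round(4),'yaw',ang(v)-90,'mid',P.mean(0).round(4))
# leaves: rearL,rearR,tipL,tipR
for n,z,q in(('thin',.002,[(500,70),(579,61),(521,382),(596,374)]),('thick',.012,[(332,59),(415,57),(345,381),(420,379)]),('middle',.007,[(125,32),(207,21),(177,352),(254,344)])):
    P=b(q,z);rear=(P[0]+P[1])/2;tip=(P[2]+P[3])/2;v=tip-rear
    print(n,'tip',tip.round(4),'org',((rear+tip)/2).round(4),'len',np.linalg.norm(v).round(4),'w',np.linalg.norm(P[0]-P[1]).round(4),np.linalg.norm(P[2]-P[3]).round(4),'yaw',ang(v))
E
```

```text
front [[0.6401, 0.1976, 0.074], [0.5851, 0.4365, 0.074]] len 0.2452 yaw 12.959999999999994 mid [0.6126 0.317  0.074 ]
rear [[0.6532, 0.1996, 0.074], [0.5974, 0.4404, 0.074]] len 0.2472 yaw 13.049999999999997 mid [0.6253 0.32   0.074 ]
posts [[0.6484, 0.1886, 0.082], [0.59, 0.45, 0.082]] len 0.2679 yaw 12.590000000000003 mid [0.6192 0.3193 0.082 ]
thin tip [0.5586 0.3908 0.002 ] org [0.4935 0.3679 0.002 ] len 0.1381 w 0.0347 0.0355 yaw 19.35
thick tip [0.578  0.3102 0.012 ] org [0.5111 0.2924 0.012 ] len 0.1385 w 0.0355 0.0347 yaw 14.92
middle tip [0.5828 0.2315 0.007 ] org [0.5177 0.2082 0.007 ] len 0.1383 w 0.0357 0.0361 yaw 19.72
```

Checks: the leaf lengths and widths come out near 140x36, and the board yaw is about 12.9°. Moving above the thin leaf's fin.

Emit:
servo_tool(rows=[0,0,0,0,-5.5,0,0.0175,0.0135,0.03,0,0,0.0175,0.0135,0.03,0,0,0.0175,0.0135,0.03,0,0,0.0175,0.0135,0.03,0])

```text
time: 4.6
position: [0.4832, 0.3531, 0.1821]
tool_rot: [-0.169, 0.986, 0.0, 0.001]
ft_force: [0.6, 0.5, -0.3]
grip_width: 0.0613
grip_force: 0.0
```

Emit:
servo_tool(rows=[0,0.0177,0.0134,0.03,0,0,0,0,0.025,0,0,0,0,0.025,0,0,0,0,0,0])

```text
time: 4.93
position: [0.4592, 0.3583, 0.0984]
tool_rot: [-0.17, 0.986, -0.001, -0.004]
ft_force: [0.4, -0.4, 0.1]
grip_width: 0.0446
grip_force: 0.0
```

```bash
python3 - <<'E'
from h import *
p,T,o=wshot();save(p,'w3');print(o['time'],o['position'],hd(o),o['grip_width'],o['q'])
show(p,['leaf_thin_grip','leaf_thin_tip','leaf_thin'])
to(.469,.3605,.007,o,109.35)
E
```

```text
4.9333 [0.45918379 0.35833496 0.0983794 ] 109.53034745779249 0.04461123978788644 [ 4.70937347e-01  6.41053524e-01  1.63876389e+00 -5.93125137e-05
  8.71188253e-01 -1.44068354e+00]
leaf_thin_grip [([0.471, 0.3609, 0.028], 0.67)]
leaf_thin_tip []
leaf_thin [([0.4916, 0.3677, -0.0023], 0.74)]
tool shift [-0.0108 -0.0011  0.0913] len 0.0919 heading 109.53 turn 0.18
```

View pics/w3.png

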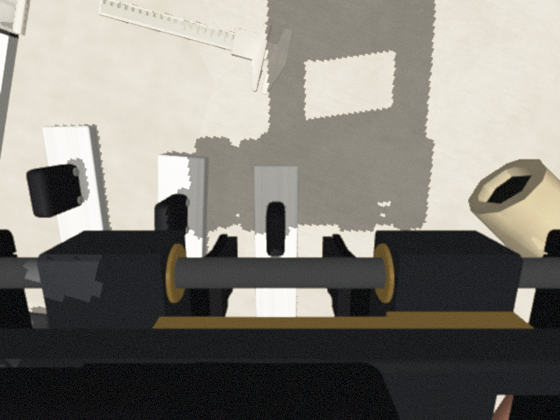

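The thin leaf's fin at px (276,230) is centred between the fingers and aligned with the tool. Descending and gripping.

Emit:
servo_tool(rows=[0,-0.0036,-0.0004,0.027,0,0,-0.0036,-0.0004,0.027,0,0,-0.0036,-0.0003,0.02,0,0,0,0,0.0165,0,0,0,0,0,0])

```text
time: 5.55
position: [0.4733, 0.3618, 0.0109]
tool_rot: [-0.169, 0.986, -0.0, -0.001]
ft_force: [-0.3, -0.6, 0.3]
grip_width: 0.0435
grip_force: 0.0
```

Emit:
servo_tool(rows=[1,0,0,0,0,1,0,0,0,0,1,0,0,0,0,1,0,0,0,0,1,0,0,0,0], newtons=25)

```text
time: 5.97
position: [0.474, 0.3626, 0.0133]
tool_rot: [-0.169, 0.986, 0.0, 0.001]
ft_force: [0.2, -2.1, 0.2]
grip_width: 0.018
grip_force: 0.4
```

```bash
python3 - <<'E'
from h import *
o=robot.get_obs();print(o['time'],o['position'],o['tool_rot'],hd(o),o['grip_width'],o['grip_force'],o['ft_force'])
S=np.array([.611,.317]);a=np.radians(12.9);u=np.array([np.cos(a),np.sin(a)]);v=np.array([-u[1],u[0]])
d=o['position'][:2]-S;print('uv of grasp',d@u,d@v)
E
```

```text
5.9667 [0.4740455  0.36262373 0.01330165] [-1.69251998e-01  9.85572224e-01  2.85985263e-04  1.03447227e-03] 109.48868735246442 0.01801792736158338 0.3799825394162326 [ 0.22939944 -2.11819729  0.24759457]
uv of grasp -0.12331243288093525 0.07504735188704308
```

Emit:
servo_tool(rows=[1,0,0,0,0,1,0,0,0,0,1,0,0,0,0])

```text
time: 6.22
position: [0.4739, 0.3624, 0.013]
tool_rot: [-0.169, 0.986, 0.0, 0.001]
ft_force: [-1.2, -0.6, 5.7]
grip_width: 0.0138
grip_force: 25.0
```

```bash
cat >> h.py <<'E'
S=np.array([.611,.317]);_a=np.radians(12.9);U=np.array([np.cos(_a),np.sin(_a)]);V=np.array([-U[1],U[0]])
def st():
    o=robot.get_obs();d=o['position'][:2]-S;f=o['ft_force']
    print('t',round(o['time'],2),'pos',o['position'].round(4),'hd',round(hd(o),2),'uv',(d@U).round(4),(d@V).round(4),'w',round(o['grip_width'],4),'gf',round(o['grip_force'],1),'f u v z',np.round([f[:2]@U,f[:2]@V,f[2]],1),'tilt',np.round(o['tool_rot'][2:],4));return o
E
python3 -c "
from h import *
st()"
```

```text
t 6.22 pos [0.4739 0.3624 0.013 ] hd 109.49 uv -0.1235 0.0749 w 0.0138 gf 25.0 f u v z [-1.3 -0.3  5.7] tilt [0.0001 0.0006]
```

Emit:
servo_tool(rows=[1,0,0,0,3.3,1,0,0,0,3.3,1,0,-0.01,0,0,1,0,-0.01,0,0,1,0,0,0,0])

```text
time: 6.63
position: [0.4792, 0.3421, 0.0131]
tool_rot: [-0.113, 0.994, 0.0, 0.001]
ft_force: [1.1, -0.2, 7.3]
grip_width: 0.0139
grip_force: 25.0
```

```bash
python3 -c "
from h import *
st()
for c in ('scene','side'):
    p=robot.camera(c);save(p,c+'1');show(p,['leaf_thin_tip','leaf_thin','leaf_thin_grip'])
"
```

```text
t 6.63 pos [0.4792 0.3421 0.0131] hd 102.93 uv -0.1229 0.0539 w 0.0139 gf 25.0 f u v z [ 1.  -0.4  7.3] tilt [0.0003 0.0012]
leaf_thin_tip []
leaf_thin [([0.4994, 0.3466, -0.0051], 0.9)]
leaf_thin_grip [([0.4722, 0.3383, 0.0266], 0.58)]
leaf_thin_tip [([0.5641, 0.3573, -0.0064], 0.82), ([0.5842, 0.2289, -0.0094], 0.46)]
leaf_thin [([0.499, 0.3459, -0.0079], 0.56)]
leaf_thin_grip [([0.4704, 0.3424, 0.0263], 0.74)]
```

Emit:
servo_tool(rows=[1,-0.008,0,0,0,1,-0.008,0,0,0,1,-0.008,0,0,0,1,-0.008,0,0,0,1,-0.006,0,0,0])

```text
time: 7.45
position: [0.5124, 0.35, 0.013]
tool_rot: [-0.113, 0.994, -0.001, -0.003]
ft_force: [-7.3, -1.5, 12.7]
grip_width: 0.0141
grip_force: 25.0
```

Emit:
servo_tool(rows=[1,-0.008,0,0,0,1,-0.008,0,0,0,1,-0.008,0,0,0,1,-0.006,0,0,0,1,0,0,0,0])

```text
time: 7.87
position: [0.5438, 0.3573, 0.013]
tool_rot: [-0.113, 0.994, -0.0, -0.001]
ft_force: [-1.1, -0.8, 8.2]
grip_width: 0.0139
grip_force: 25.0
```

```bash
python3 -c "
from h import *
st()
ps=[]
for c in ('scene','side'):
    p=robot.camera(c);save(p,c+'2');show(p,['leaf_thin_tip','leaf_thin','leaf_thin_grip','pencil']);ps.append(p['pixels'])
a=cv2.resize(ps[0][110:230,150:300],None,fx=4,fy=4)[:, :, ::-1];b=cv2.resize(ps[1][200:320,170:320],None,fx=4,fy=4)[:,:,::-1]
cv2.imwrite('pics/c2.png',cv2.resize(np.hstack([a,b]),(800,320)))
"
```

```text
t 7.87 pos [0.5438 0.3573 0.013 ] hd 102.95 uv -0.0565 0.0543 w 0.0139 gf 25.0 f u v z [-1.2 -0.5  8.2] tilt [-0.0002 -0.001 ]
leaf_thin_tip []
leaf_thin [([0.565, 0.3618, -0.004], 0.57)]
leaf_thin_grip [([0.5358, 0.3546, 0.0282], 0.86)]
pencil [([0.6948, 0.3253, -0.007], 0.43)]
leaf_thin_tip []
leaf_thin [([0.5638, 0.362, -0.0098], 0.75)]
leaf_thin_grip [([0.5347, 0.3582, 0.0259], 0.85)]
pencil [([0.693, 0.3322, -0.0028], 0.63)]
```

View pics/c2.png

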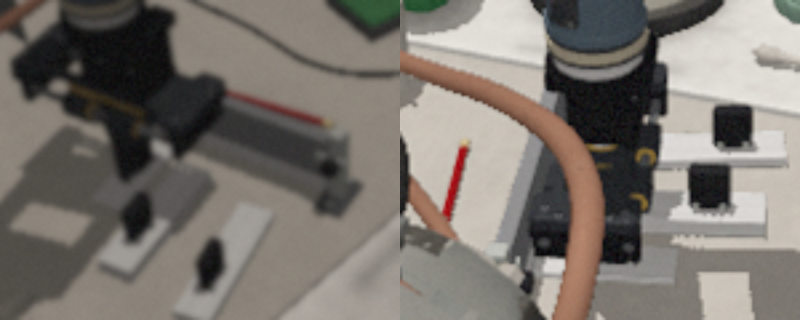

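Side view: the leaf is under the board, with the gripper hiding its tip; the pencil is clear. The tip should be about 10 mm past the rear face. I'll push 4 mm more, release, and rise to look.

Emit:
servo_tool(rows=[1,-0.004,0,0,0,1,0,0,0,0,0,0,0,0,0,0,0,0,0,0,0,0,0,0,0])

```text
time: 8.78
position: [0.548, 0.3584, 0.0117]
tool_rot: [-0.112, 0.994, -0.0, -0.0]
ft_force: [-0.2, -0.3, 0.1]
grip_width: 0.0269
grip_force: 0.0
```

Emit:
servo_tool(rows=[0,0,0,0,0,0,0,0,-0.02,0,0,0,0,-0.04,0,0,0,0,-0.04,0,0,-0.02,-0.015,-0.03,0])

```text
time: 9.2
position: [0.567, 0.3504, 0.1439]
tool_rot: [-0.114, 0.993, 0.0, -0.002]
ft_force: [-0.1, 0.1, -0.1]
grip_width: 0.0434
grip_force: 0.0
```

Emit:
servo_tool(rows=[0,-0.02,-0.015,-0.03,0,0,-0.02,-0.015,-0.03,0,0,-0.02,-0.015,-0.03,0,0,0,0,0,0])

```text
time: 9.53
position: [0.6481, 0.3166, 0.24]
tool_rot: [-0.111, 0.994, 0.001, 0.009]
ft_force: [1.5, 0.5, 1.4]
grip_width: 0.0437
grip_force: 0.0
```

```bash
python3 -c "
from h import *
st()
p,T,o=wshot();save(p,'w4');np.savez('w4.npz',T=T,K=p['intrinsics'])
show(p,['leaf_thin_tip','leaf_thin','leaf_thin_grip','leaf_middle_tip','leaf_middle_grip','leaf_thick_tip','board_top','pencil'])
"
```

```text
t 9.53 pos [0.6481 0.3166 0.24  ] hd 102.71 uv 0.0361 -0.0087 w 0.0437 gf 0.0 f u v z [1.5 0.1 1.4] tilt [0.0006 0.0092]
leaf_thin_tip [([0.6368, 0.3767, -0.0083], 0.73)]
leaf_thin [([0.5652, 0.3649, -0.0015], 0.96)]
leaf_thin_grip [([0.5397, 0.3603, 0.0293], 0.65)]
leaf_middle_tip [([0.584, 0.2293, 0.003], 0.79)]
leaf_middle_grip [([0.4916, 0.1983, 0.0371], 0.81)]
leaf_thick_tip [([0.5787, 0.3105, 0.0004], 0.72)]
board_top [([0.6206, 0.3234, 0.0744], 0.58)]
pencil [([0.6966, 0.3279, -0.0037], 0.6)]
```

View pics/w4.png

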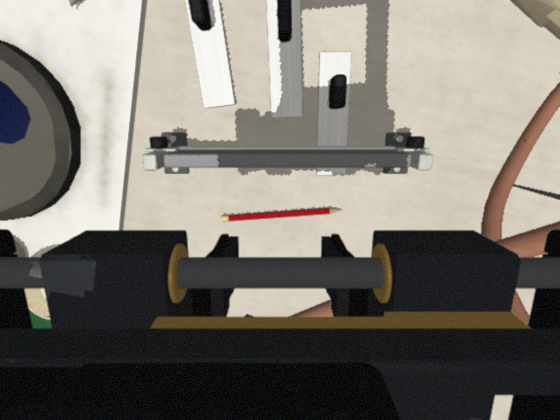

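The thin leaf's tip shows behind the board at px (325,172), square to it: the thin leaf goes in. Next, the middle leaf.

Emit:
servo_tool(rows=[0,0.028,-0.0139,0.02,0,0,0.028,-0.0139,0.02,0,0,0.028,-0.0139,0.02,0,0,0.028,-0.0139,0.02,0,0,0.028,-0.0139,0.02,0])

```text
time: 10.4
position: [0.5167, 0.2188, 0.1313]
tool_rot: [-0.113, 0.994, -0.0, 0.0]
ft_force: [0.8, -0.4, -0.8]
grip_width: 0.0435
grip_force: 0.0
```

Emit:
servo_tool(rows=[0,0.028,-0.0139,0.02,0,0,0,0,0,-6.8,0,0,0,0,0,0,0,0,0,0])

```text
time: 10.73
position: [0.4952, 0.1998, 0.1122]
tool_rot: [-0.17, 0.985, 0.0, 0.001]
ft_force: [0.6, -0.3, -0.0]
grip_width: 0.0436
grip_force: 0.0
```

```bash
python3 -c "
from h import *
st()
p,T,o=wshot();save(p,'w5')
show(p,['leaf_middle','leaf_middle_tip','leaf_middle_grip'])
to(.494,.199,.012,None,109.7)
for n in ['leaf_middle','leaf_middle_grip']:
  for r in robot.outline_of(p,n)[:1]:
    ys,xs=np.nonzero(r['region']);print(n,r['score'],xs.min(),xs.max(),ys.min(),ys.max())
    for y in range(ys.min()+5,ys.max(),15):
      q=xs[ys==y];print(y,q.min(),q.max(),end=' | ')
"
```

```text
t 10.73 pos [0.4952 0.1998 0.1122] hd 109.54 uv -0.139 -0.0884 w 0.0436 gf 0.0 f u v z [ 0.6 -0.4 -0. ] tilt [0.0001 0.0009]
leaf_middle [([0.5192, 0.2082, -0.0021], 0.68)]
leaf_middle_tip [([0.5812, 0.2275, 0.0013], 0.68)]
leaf_middle_grip [([0.4937, 0.1979, 0.0346], 0.87)]
tool shift [ 0.0026 -0.0004  0.1008] len 0.1008 heading 109.65 turn -0.05
leaf_middle_grip 0.86 255 299 148 303
153 256 299 | 168 257 299 | 183 257 299 | 198 257 299 | 213 257 299 | 228 258 299 | 243 258 299 | Traceback (most recent call last):
  File "<string>", line 11, in <module>
    q=xs[ys==y];print(y,q.min(),q.max(),end=' | ')
                        ~~~~~^^
    return umr_minimum(a, axis, None, out, keepdims, initial, where)
ValueError: zero-size array to reduction operation minimum which has no identity
```

Emit:
servo_tool(rows=[0,0.001,0,0.03,0,0,0.001,0,0.03,0,0,0,0,0.024,0,0,0,0,0.015,0,1,0,0,0,0])

```text
time: 11.45
position: [0.4907, 0.1986, 0.0103]
tool_rot: [-0.171, 0.985, -0.0, -0.003]
ft_force: [-0.3, -0.8, -0.7]
grip_width: 0.041
grip_force: 0.0
```

Emit:
servo_tool(rows=[1,0,0,0,0,1,0,0,0,0,1,0,0,0,0,1,0,0,0,0,1,0,0,0,0])

```text
time: 11.87
position: [0.4932, 0.1989, 0.0142]
tool_rot: [-0.171, 0.985, -0.0, 0.001]
ft_force: [0.5, -1.3, 4.4]
grip_width: 0.0138
grip_force: 25.0
```

Emit:
servo_tool(rows=[1,0,0,0,0,1,0,0,0,0,1,0,0,0,0])

```text
time: 12.12
position: [0.4932, 0.1989, 0.0142]
tool_rot: [-0.171, 0.985, 0.0, 0.001]
ft_force: [0.3, -0.2, 6.6]
grip_width: 0.0136
grip_force: 25.0
```

```bash
python3 -c "
from h import *
st()"
```

```text
t 12.12 pos [0.4932 0.1989 0.0142] hd 109.67 uv -0.1411 -0.0888 w 0.0136 gf 25.0 f u v z [ 0.3 -0.3  6.6] tilt [0.     0.0012]
```

Emit:
servo_tool(rows=[1,0,0,0,3.4,1,0,0,0,3.35,1,0,0.011,0,0,1,0,0.011,0,0,1,0,0,0,0])

```text
time: 12.53
position: [0.4884, 0.2216, 0.0142]
tool_rot: [-0.113, 0.994, 0.0, 0.002]
ft_force: [-0.8, 3.4, 6.6]
grip_width: 0.0139
grip_force: 25.0
```

Emit:
servo_tool(rows=[1,-0.008,0,0,0,1,-0.008,0,0,0,1,-0.008,0,0,0,1,-0.006,0,0,0,1,0,0,0,0])

```text
time: 12.95
position: [0.515, 0.2267, 0.0141]
tool_rot: [-0.113, 0.994, -0.0, -0.002]
ft_force: [-3.8, -0.3, 11.3]
grip_width: 0.0138
grip_force: 25.0
```

```bash
python3 -c "
from h import *
st()
ps=[]
for c in ('scene','side'):
    p=robot.camera(c);save(p,c+'3');show(p,['leaf_middle_tip','leaf_middle','leaf_middle_grip']);ps.append(p['pixels'])
"
```

```text
t 12.95 pos [0.515  0.2267 0.0141] hd 102.95 uv -0.1137 -0.0666 w 0.0138 gf 25.0 f u v z [-3.8  0.5 11.3] tilt [-0.0001 -0.002 ]
leaf_middle_tip [([0.6115, 0.2458, -0.0027], 0.82)]
leaf_middle [([0.535, 0.2342, -0.0014], 0.82)]
leaf_middle_grip [([0.5127, 0.2257, 0.0319], 0.84)]
leaf_middle_tip [([0.6058, 0.2465, -0.0046], 0.64)]
leaf_middle [([0.54, 0.2344, 0.0015], 0.61)]
leaf_middle_grip [([0.5115, 0.2261, 0.0351], 0.73)]
```

Emit:
servo_tool(rows=[1,-0.005,0,0,0,1,-0.004,0,0,0,1,-0.003,0,0,0,1,-0.003,0,0,0])

```text
time: 13.68
position: [0.5266, 0.2294, 0.0141]
tool_rot: [-0.113, 0.994, -0.0, -0.005]
ft_force: [-8.4, -1.3, 14.2]
grip_width: 0.0138
grip_force: 25.0
```

Emit:
servo_tool(rows=[1,-0.002,0,0,0,1,-0.002,0,0,0])

```text
time: 13.85
position: [0.5305, 0.2303, 0.0141]
tool_rot: [-0.113, 0.994, -0.0, -0.005]
ft_force: [-8.9, -2.2, 13.6]
grip_width: 0.0138
grip_force: 25.0
```

Emit:
servo_tool(rows=[1,-0.002,0,0,0,1,-0.002,0,0,0])

```text
time: 14.02
position: [0.5345, 0.2312, 0.0141]
tool_rot: [-0.113, 0.994, -0.0, -0.005]
ft_force: [-7.8, -1.4, 13.0]
grip_width: 0.0138
grip_force: 25.0
```

```bash
python3 -c "
from h import *
st()"
```

```text
t 14.02 pos [0.5345 0.2312 0.0141] hd 102.97 uv -0.0937 -0.0665 w 0.0138 gf 25.0 f u v z [-8.   0.4 13. ] tilt [-0.0005 -0.0047]
```

Emit:
servo_tool(rows=[1,-0.002,0,0,0,1,-0.002,0,0,0])

```text
time: 14.18
position: [0.5385, 0.2321, 0.0141]
tool_rot: [-0.113, 0.994, -0.0, -0.005]
ft_force: [-7.6, -1.7, 13.6]
grip_width: 0.0135
grip_force: 25.0
```

Emit:
servo_tool(rows=[1,-0.002,0,0,0,1,-0.002,0,0,0])

```text
time: 14.35
position: [0.5424, 0.2331, 0.0141]
tool_rot: [-0.113, 0.994, -0.0, -0.005]
ft_force: [-7.9, -2.4, 12.2]
grip_width: 0.0138
grip_force: 25.0
```

```bash
python3 -c "
from h import *
st()"
```

```text
t 14.35 pos [0.5424 0.2331 0.0141] hd 102.97 uv -0.0856 -0.0665 w 0.0138 gf 25.0 f u v z [-8.2 -0.6 12.2] tilt [-0.0004 -0.0045]
```

Emit:
servo_tool(rows=[1,-0.003,0,0,0,1,-0.003,0,0,0,1,-0.003,0,0,0])

```text
time: 14.6
position: [0.5514, 0.2351, 0.0141]
tool_rot: [-0.113, 0.994, -0.0, -0.004]
ft_force: [-7.4, -1.8, 12.4]
grip_width: 0.0137
grip_force: 25.0
```

Emit:
servo_tool(rows=[1,-0.004,0,0,0,1,-0.004,0,0,0,1,-0.004,0,0,0])

```text
time: 14.85
position: [0.5634, 0.2378, 0.0141]
tool_rot: [-0.113, 0.994, -0.0, -0.004]
ft_force: [-6.7, -2.4, 12.8]
grip_width: 0.0141
grip_force: 25.0
```

Emit:
servo_tool(rows=[1,-0.004,0,0,0,1,-0.003,0,0,0,1,0,0,0,0])

```text
time: 15.1
position: [0.5717, 0.2397, 0.0141]
tool_rot: [-0.113, 0.994, -0.0, -0.003]
ft_force: [-4.2, -0.9, 10.0]
grip_width: 0.0137
grip_force: 25.0
```

```bash
python3 -c "
from h import *
st()
for c in ('scene','side'):
    p=robot.camera(c);save(p,c+'4');show(p,['leaf_middle_tip','leaf_middle','leaf_middle_grip'])"
```

```text
t 15.1 pos [0.5717 0.2397 0.0141] hd 102.95 uv -0.0556 -0.0666 w 0.0137 gf 25.0 f u v z [-4.3  0.  10. ] tilt [-0.0002 -0.0028]
leaf_middle_tip [([0.5108, 0.2894, -0.0053], 0.58), ([0.5949, 0.2472, -0.0025], 0.39)]
leaf_middle [([0.5927, 0.2481, -0.0027], 0.93)]
leaf_middle_grip [([0.57, 0.2407, 0.0354], 0.74), ([0.5395, 0.357, 0.0261], 0.31)]
leaf_middle_tip []
leaf_middle [([0.5976, 0.247, 0.0034], 0.78)]
leaf_middle_grip [([0.5718, 0.2408, 0.0332], 0.87), ([0.5643, 0.3633, -0.0082], 0.42)]
```

The middle leaf went under freely, with its tip about 39 mm past the front face. I'll release it and go to the thick leaf.

Emit:
servo_tool(rows=[0,0,0,0,0,0,0,0,0,0,0,0,0,0,0,0,0,0,0,0,0,0,0,-0.01,0])

```text
time: 15.92
position: [0.5727, 0.2397, 0.0214]
tool_rot: [-0.113, 0.994, -0.0, -0.002]
ft_force: [-0.0, 0.2, -1.7]
grip_width: 0.0385
grip_force: 0.0
```

Emit:
servo_tool(rows=[0,0,0,-0.04,0,0,0,0,-0.04,0,0,0.018,0.016,-0.004,0,0,0.018,0.016,-0.004,0,0,0.018,0.016,-0.004,0])

```text
time: 16.33
position: [0.511, 0.2751, 0.1169]
tool_rot: [-0.112, 0.994, 0.0, 0.001]
ft_force: [0.3, 0.5, -0.9]
grip_width: 0.0432
grip_force: 0.0
```

Emit:
servo_tool(rows=[0,0.019,0.016,-0.004,0,0,0,0,0,-2,0,0,0,0,0,0,0,0,0,0])

```text
time: 16.67
position: [0.4893, 0.2864, 0.1198]
tool_rot: [-0.13, 0.992, 0.0, 0.001]
ft_force: [0.2, -0.2, 0.1]
grip_width: 0.0434
grip_force: 0.0
```

```bash
python3 -c "
from h import *
st()
p,T,o=wshot();save(p,'w6')
show(p,['leaf_thick','leaf_thick_tip','leaf_thick_grip','leaf_middle'])
to(.4865,.2855,.018)
for n in ['leaf_thick_grip']:
  for r in robot.outline_of(p,n)[:1]:
    ys,xs=np.nonzero(r['region']);print(n,r['score'])
    for y in range(ys.min()+5,ys.max(),15):
      q=xs[ys==y];print(y,(q.min(),q.max()) if len(q) else '',end=' | ')
p=robot.camera('side');save(p,'side5');show(p,['leaf_middle_tip','leaf_thin_tip','leaf_thick_grip'])
"
```

```text
t 16.67 pos [0.4893 0.2864 0.1198] hd 104.92 uv -0.1255 -0.0026 w 0.0434 gf 0.0 f u v z [ 0.2 -0.3  0.1] tilt [0.0001 0.0009]
leaf_thick [([0.5129, 0.2936, -0.0069], 0.76)]
leaf_thick_tip [([0.5776, 0.3099, -0.0017], 0.7), ([0.4856, 0.2858, 0.0401], 0.42)]
leaf_thick_grip [([0.4866, 0.2846, 0.0377], 0.56)]
leaf_middle [([0.3565, 0.2565, -0.0009], 0.46)]
tool shift [0.0029 0.0005 0.1009] len 0.101 heading 104.86 turn None
leaf_thick_grip 0.58
151 (np.int64(258), np.int64(300)) | 166 (np.int64(256), np.int64(298)) | 181 (np.int64(257), np.int64(298)) | 196 (np.int64(258), np.int64(298)) | 211 (np.int64(258), np.int64(299)) | 226 (np.int64(258), np.int64(297)) | 241 (np.int64(259), np.int64(297)) | 256 (np.int64(274), np.int64(297)) | 271  | 286  | leaf_middle_tip []
leaf_thin_tip [([0.5673, 0.3633, -0.0061], 0.55)]
leaf_thick_grip [([0.4865, 0.2875, 0.0347], 0.6)]
```

Emit:
servo_tool(rows=[0,0.001,0,0.03,0,0,0.001,0,0.03,0,0,0.001,0,0.025,0,0,0,0,0.016,0,1,0,0,0,0])

```text
time: 17.58
position: [0.4833, 0.2844, 0.0147]
tool_rot: [-0.13, 0.992, -0.001, -0.003]
ft_force: [-0.3, 0.5, -0.5]
grip_width: 0.0413
grip_force: 0.0
```

Emit:
servo_tool(rows=[1,0,0,0,0,1,0,0,0,0,1,0,0,0,0,1,0,0,0,0,1,0,0,0,0], newtons=20)

```text
time: 18.0
position: [0.4866, 0.2856, 0.0193]
tool_rot: [-0.13, 0.992, 0.0, 0.001]
ft_force: [1.0, -1.1, 3.2]
grip_width: 0.014
grip_force: 20.0
```

Emit:
servo_tool(rows=[1,0,0,0,0,1,0,0,0,2,1,0,0,0,0])

```text
time: 18.25
position: [0.4867, 0.2858, 0.0193]
tool_rot: [-0.112, 0.994, 0.0, 0.001]
ft_force: [-0.6, 1.2, 5.0]
grip_width: 0.0141
grip_force: 20.0
```

```bash
python3 -c "
from h import *
st()"
```

```text
t 18.25 pos [0.4867 0.2858 0.0193] hd 102.89 uv -0.1281 -0.0026 w 0.0141 gf 20.0 f u v z [-0.3  1.3  5. ] tilt [0.0003 0.0013]
```

Emit:
servo_tool(rows=[1,-0.006,0,0,0,1,-0.007,0,0,0,1,-0.006,0,0,0,1,-0.004,0,0,0,1,0,0,0,0])

```text
time: 18.67
position: [0.5068, 0.2903, 0.0192]
tool_rot: [-0.113, 0.994, -0.0, -0.002]
ft_force: [-3.7, -1.8, 9.4]
grip_width: 0.0134
grip_force: 20.0
```

Emit:
servo_tool(rows=[1,-0.002,0,0,0,1,-0.002,0,0,0])

```text
time: 18.83
position: [0.5082, 0.2906, 0.0192]
tool_rot: [-0.113, 0.994, -0.001, -0.004]
ft_force: [-7.0, -1.9, 10.9]
grip_width: 0.014
grip_force: 20.0
```

Emit:
servo_tool(rows=[1,-0.0015,0,0,0,1,-0.0015,0,0,0])

```text
time: 19.0
position: [0.5116, 0.2914, 0.0192]
tool_rot: [-0.113, 0.994, -0.001, -0.003]
ft_force: [-5.6, -1.0, 10.8]
grip_width: 0.0137
grip_force: 20.0
```

```bash
python3 -c "
from h import *
st()"
```

```text
t 19.0 pos [0.5116 0.2914 0.0192] hd 102.95 uv -0.1026 -0.0027 w 0.0137 gf 20.0 f u v z [-5.7  0.3 10.8] tilt [-0.0005 -0.0034]
```

Tip about 7 mm short of the board, so I'll continue in millimetre steps.

Emit:
servo_tool(rows=[1,-0.0015,0,0,0,1,-0.0015,0,0,0])

```text
time: 19.17
position: [0.5145, 0.2921, 0.0192]
tool_rot: [-0.113, 0.994, -0.001, -0.003]
ft_force: [-6.4, -1.3, 11.1]
grip_width: 0.014
grip_force: 20.0
```

Emit:
servo_tool(rows=[1,-0.001,0,0,0,1,-0.001,0,0,0])

```text
time: 19.33
position: [0.5165, 0.2926, 0.0192]
tool_rot: [-0.113, 0.994, -0.001, -0.003]
ft_force: [-6.4, -1.7, 11.6]
grip_width: 0.0139
grip_force: 20.0
```

```bash
python3 -c "
from h import *
st()"
```

```text
t 19.33 pos [0.5165 0.2926 0.0192] hd 102.95 uv -0.0976 -0.0027 w 0.0139 gf 20.0 f u v z [-6.6 -0.2 11.6] tilt [-0.0005 -0.0034]
```

Emit:
servo_tool(rows=[1,-0.001,0,0,0,1,-0.001,0,0,0])

```text
time: 19.5
position: [0.5182, 0.293, 0.0192]
tool_rot: [-0.113, 0.994, -0.001, -0.004]
ft_force: [-7.8, -1.6, 12.4]
grip_width: 0.0138
grip_force: 20.0
```

Emit:
servo_tool(rows=[1,-0.001,0,0,0])

```text
time: 19.58
position: [0.5181, 0.2929, 0.0192]
tool_rot: [-0.113, 0.994, -0.001, -0.005]
ft_force: [-9.4, -2.1, 13.8]
grip_width: 0.0138
grip_force: 20.0
```

```bash
python3 -c "
from h import *
st()"
```

```text
t 19.58 pos [0.5181 0.2929 0.0192] hd 102.95 uv -0.0959 -0.0027 w 0.0138 gf 20.0 f u v z [-9.6  0.  13.8] tilt [-0.0008 -0.0048]
```

Emit:
servo_tool(rows=[1,-0.001,0,0,0,1,0,0,0,0])

```text
time: 19.75
position: [0.5181, 0.2929, 0.0192]
tool_rot: [-0.113, 0.994, -0.001, -0.006]
ft_force: [-9.8, -1.7, 13.9]
grip_width: 0.0136
grip_force: 20.0
```

Emit:
servo_tool(rows=[1,-0.001,0,0,0,1,0,0,0,0])

```text
time: 19.92
position: [0.5182, 0.2929, 0.0192]
tool_rot: [-0.113, 0.994, -0.001, -0.007]
ft_force: [-11.5, -2.6, 15.2]
grip_width: 0.0137
grip_force: 20.0
```

```bash
python3 -c "
from h import *
st()"
```

```text
t 19.92 pos [0.5182 0.2929 0.0192] hd 102.95 uv -0.0959 -0.0027 w 0.0137 gf 20.0 f u v z [-11.8   0.   15.2] tilt [-0.0011 -0.0067]
```

Emit:
servo_tool(rows=[1,-0.002,0,0,0,1,0,0,0,0,1,0,0,0,0])

```text
time: 20.17
position: [0.5183, 0.293, 0.0191]
tool_rot: [-0.113, 0.994, -0.001, -0.009]
ft_force: [-13.4, -1.9, 18.0]
grip_width: 0.0139
grip_force: 20.0
```

Emit:
servo_tool(rows=[1,0.006,0,0,0,1,0.009,0,0,0,1,0.009,0,0,0,1,0.009,0,0,0,1,0.009,0,0,0])

```text
time: 20.58
position: [0.488, 0.286, 0.0193]
tool_rot: [-0.113, 0.994, 0.001, 0.003]
ft_force: [3.4, 0.8, 5.1]
grip_width: 0.0139
grip_force: 20.0
```

Emit:
servo_tool(rows=[1,0,0,0,0,0,0,0,0,0,0,0,0,0,0,0,0,0,0,0,0,0,0,0,0])

```text
time: 21.0
position: [0.4852, 0.2852, 0.0176]
tool_rot: [-0.113, 0.994, -0.0, -0.001]
ft_force: [-0.7, -0.3, 0.2]
grip_width: 0.033
grip_force: 0.0
```

```bash
python3 -c "
from h import *
st()
to(.542,.3587,.118)
for c in ('scene','side'):
    p=robot.camera(c);save(p,c+'6');show(p,['leaf_thin_grip','leaf_thin','leaf_thick','leaf_thick_tip'])
"
```

```text
t 21.0 pos [0.4852 0.2852 0.0176] hd 102.93 uv -0.1297 -0.003 w 0.033 gf 0.0 f u v z [-0.7 -0.1  0.2] tilt [-0.0002 -0.0007]
tool shift [-0.0717  0.059  -0.1005] len 0.1368 heading 102.93 turn None
leaf_thin_grip [([0.4926, -0.1502, 0.0007], 0.47)]
leaf_thin []
leaf_thick [([0.5069, 0.2919, -0.0035], 0.61)]
leaf_thick_tip [([0.3599, 0.2551, -0.0031], 0.35)]
leaf_thin_grip [([0.5351, 0.3572, 0.0276], 0.94)]
leaf_thin [([0.5611, 0.3618, -0.0073], 0.96), ([0.5977, 0.2524, 0.0006], 0.43)]
leaf_thick [([0.5092, 0.2924, -0.0027], 0.73)]
leaf_thick_tip [([0.5759, 0.3104, -0.0003], 0.64)]
```

The thick leaf is stopped: no motion while the push rose from about 6 to 13 N. It is drawn back and released. Now I'll fetch the thin leaf out.

Emit:
servo_tool(rows=[0,0,0,-0.02,0,0,0,0,-0.04,0,0,0,0,-0.04,0,0,-0.0245,0.0195,0,0,0,-0.0245,0.0195,0,0])

```text
time: 21.92
position: [0.5262, 0.3348, 0.1218]
tool_rot: [-0.112, 0.994, 0.001, 0.002]
ft_force: [0.8, 0.2, -1.1]
grip_width: 0.0434
grip_force: 0.0
```

Emit:
servo_tool(rows=[0,-0.0245,0.0195,0,0,0,0,0,0,0,0,0,0,0,0,0,0,0,0,0])

```text
time: 22.25
position: [0.543, 0.3582, 0.1173]
tool_rot: [-0.113, 0.994, -0.001, -0.001]
ft_force: [0.7, 1.3, -0.3]
grip_width: 0.0437
grip_force: 0.0
```

```bash
python3 -c "
from h import *
st()
p,T,o=wshot();save(p,'w7')
show(p,['leaf_thin_grip','leaf_thin'])
to(.544,.3578,.010)
r=robot.outline_of(p,'leaf_thin_grip')[0]
ys,xs=np.nonzero(r['region']);print(r['score'])
for y in range(ys.min()+3,ys.max(),15):
  q=xs[ys==y];print(y,(int(q.min()),int(q.max())) if len(q) else '',end=' | ')
"
```

```text
t 22.25 pos [0.543  0.3582 0.1173] hd 102.96 uv -0.0571 0.0553 w 0.0437 gf 0.0 f u v z [ 0.9  1.2 -0.3] tilt [-0.0005 -0.0013]
leaf_thin_grip [([0.5425, 0.3624, 0.0278], 0.71), ([0.5732, 0.2388, 0.0329], 0.68)]
leaf_thin [([0.5633, 0.3666, -0.001], 0.76)]
tool shift [-1.100e-03 -1.000e-04  1.076e-01] len 0.1076 heading 102.9 turn None
0.93
149 (259, 299) | 164 (257, 299) | 179 (258, 299) | 194 (258, 299) | 209 (259, 298) | 224 (258, 298) | 239 (259, 298) | 254 (259, 297) |
```

Emit:
servo_tool(rows=[0,0,0,0.03,0,0,0,0,0.03,0,0,0,0,0.025,0,0,0,0,0.02,0,1,0,0,0,0])

```text
time: 22.87
position: [0.5408, 0.3567, 0.0087]
tool_rot: [-0.112, 0.994, -0.001, -0.005]
ft_force: [-1.3, -0.3, -0.1]
grip_width: 0.0413
grip_force: 0.0
```

Emit:
servo_tool(rows=[1,0,0,0,0,1,0,0,0,0,1,0,0,0,0,1,0,0,0,0,1,0,0,0,0])

```text
time: 23.28
position: [0.5454, 0.3592, 0.0148]
tool_rot: [-0.113, 0.994, 0.0, 0.001]
ft_force: [-0.0, 0.1, 4.3]
grip_width: 0.0136
grip_force: 20.0
```

Emit:
servo_tool(rows=[1,0,0,0,0,1,0,0,0,0])

```text
time: 23.45
position: [0.5454, 0.3592, 0.0148]
tool_rot: [-0.113, 0.994, 0.0, 0.001]
ft_force: [-0.3, -1.2, 4.4]
grip_width: 0.0138
grip_force: 20.0
```

Emit:
servo_tool(rows=[1,0.008,0,0,0,1,0.01,0,0,0,1,0.01,0,0,0,1,0.01,0,0,0,1,0.01,0,0,0])

```text
time: 23.87
position: [0.4998, 0.3492, 0.0147]
tool_rot: [-0.113, 0.994, 0.001, 0.003]
ft_force: [2.2, 1.5, 4.8]
grip_width: 0.0142
grip_force: 20.0
```

```bash
python3 -c "
from h import *
st()"
```

```text
t 23.87 pos [0.4998 0.3492 0.0147] hd 102.93 uv -0.1012 0.0562 w 0.0142 gf 20.0 f u v z [2.5 0.9 4.8] tilt [0.0011 0.0035]
```

Emit:
servo_tool(rows=[1,0.01,0,0,0,1,0.01,0,0,0,1,0.01,0,0,0,1,0.006,0,0,0,1,0,0,0,0])

```text
time: 24.28
position: [0.4631, 0.3408, 0.0147]
tool_rot: [-0.113, 0.994, 0.001, 0.002]
ft_force: [0.8, 0.7, 7.8]
grip_width: 0.0138
grip_force: 20.0
```

Emit:
servo_tool(rows=[0,0,0,0,0,0,0,0,0,0,0,0,0,0,0,0,0,0,0,0,0,0,0,-0.02,0])

```text
time: 24.7
position: [0.4597, 0.3387, 0.03]
tool_rot: [-0.113, 0.994, -0.001, -0.004]
ft_force: [1.0, 0.9, 0.2]
grip_width: 0.0383
grip_force: 0.0
```

Emit:
servo_tool(rows=[0,0,0,-0.04,0,0,0,0,-0.04,0,0,-0.025,-0.01,-0.03,0,0,-0.025,-0.01,-0.03,0,0,-0.025,-0.01,-0.03,0])

```text
time: 25.12
position: [0.5423, 0.3275, 0.2047]
tool_rot: [-0.113, 0.994, -0.0, -0.0]
ft_force: [0.6, 0.6, 0.7]
grip_width: 0.0435
grip_force: 0.0
```

Emit:
servo_tool(rows=[0,-0.025,-0.01,-0.03,0,0,-0.025,-0.01,0,0,0,0,0,0,0,0,0,0,0,0,0,0,0,0,0])

```text
time: 25.53
position: [0.5938, 0.3189, 0.2314]
tool_rot: [-0.113, 0.994, -0.0, -0.002]
ft_force: [-0.3, 0.2, 0.8]
grip_width: 0.0434
grip_force: 0.0
```

```bash
python3 -c "
from h import *
st()
p,T,o=wshot();save(p,'w8')
for n in ['leaf_thin_tip','leaf_thick_tip','leaf_middle_tip','leaf_thin','leaf_middle','leaf_thick','pencil','calliper']:
  for r in robot.place_of(p,n)[:1]:
    d=r['at'][:2]-S;print(n,np.round(r['at'],4),round(r['score'],2),'uv',(d@U).round(4),(d@V).round(4))
"
```

```text
t 25.53 pos [0.5938 0.3189 0.2314] hd 102.92 uv -0.0163 0.0057 w 0.0434 gf 0.0 f u v z [-0.2  0.3  0.8] tilt [-0.0002 -0.0021]
leaf_thin_tip [ 0.554   0.361  -0.0058] 0.8 uv -0.0457 0.0556
leaf_thick_tip [0.575  0.3062 0.0006] 0.77 uv -0.0375 -0.0025
leaf_middle_tip [0.6625 0.261  0.0027] 0.9 uv 0.0377 -0.0661
leaf_thin [ 0.4829  0.3456 -0.0049] 0.55 uv -0.1185 0.0565
leaf_middle [ 0.5994  0.2471 -0.0041] 0.76 uv -0.0269 -0.0655
leaf_thick [ 0.5087  0.2918 -0.0044] 0.96 uv -0.1053 -0.0017
pencil [0.4826 0.0611 0.0006] 0.39 uv -0.1823 -0.2208
```

View pics/w8.png

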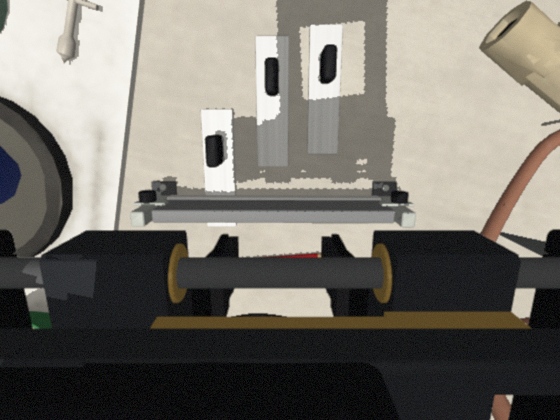

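The middle leaf is under the board, with its tip showing behind at px (222,224). The thick leaf (272,100) and thin leaf (324,90) lie flat in front, clear of the board, and the arm touches nothing. Handing in.

```bash
python3 -c "
from h import *
print(robot.hand_in())"
```

```text
the job is handed in; nothing more can be done
None
```

The thin and middle leaves went in and the thick one was stopped by the board, so the gap is between 11 and 16 mm; the middle leaf is left under the board with its tip showing behind it, the other two lie flat in front, clear of the board, and the job was handed in at about 25.6 s.

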